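# Leak-check the head gasket joint of a compressor pump

## Robot

A 7-joint arm with a two-finger parallel gripper is mounted at the origin on the work surface. World frame = base frame: x ahead of the robot, y to its left, z up, the work surface at z = 0. Lengths are in m, angles in degrees, forces in N, time in s.
With the tool pointing down it reaches from about 0.425 to 1.025 m from the base axis. Payload 9.4 kg.
Tool frame: the origin (TCP) lies at the very end of the fingers, on their centre line; the grasp point (between the pads) lies 19 mm behind it; z points along the fingers, y is the line along which they close (so a half turn about z gives the same grasp; the last joint's range is limited). The gripper opens to 85 mm and grips with 20 to 120 N. Pads are 22 mm wide; open, the fingers measure 114 mm over their backs; the gripper's body (76 mm by 85 mm) begins 54 mm behind the grasp point. The pads swing forward as they close: fully open they stand 13 mm farther back than shut.
Start: joints at [-4.395, 34.337, -0.143, 91.639, 0.103, 54.024, -4.572], TCP at [0.725, -0, 0.231] pointing down, gripper open.
Joint ranges: [-147.43, 147.43], [-19.82, 112.94], [-74.19, 73.91], [6.32, 146.72], [-59.91, 239.91], [6.04, 106.73], [-150.56, 150.56]. Speed limits (degrees/s): [127.2, 127.2, 172.46, 172.46, 180, 180, 180].

## Interface

Orientations are given as a 3x3 rotation matrix whose columns are the frame's x, y, z axes.
In Python, from rig import bot, camera, order gives the robot as it stands. The module is installed in compiled form; this text tells all that it offers.
- The arm moves only by the tool step_arm, never from a script. Its argument "rows" is a list of rows, each a list of 7 numbers: the shift along the world's x, y, z each as a share of 15 cm, from -1 to 1, then the turn, a rotation vector about the world's x, y, z each as a share of 60 degrees, from -1 to 1, then the closure, from -1 (fully open) to 1 (shut). In form: [[dx, dy, dz, rx, ry, rz, grip], ...]. A call has 1 to 12 rows; each row is the pose to reach, as a shift and turn from the pose commanded when the call began; what a row does not reach only later rows make up. A row lasts 1/12 s, in which the tool goes at most 41.7 mm and 7.16 degrees, less where a joint would pass 70% of its speed; a pose out of reach is approached as far as the arm can. A call with a number of a shift or a turn outside -1 to 1 is refused whole. A call with a gripper value outside its range is refused whole. The fingers move at their own pace and stop on an object; the grip force is fixed at half the most. Time passes only in rows, so rows that repeat a pose let the fingers close. It gives the time, the measured TCP pose, the force, the opening and the grip force at its end, in the units of the state.
- bot.read_state(): the state, without advancing time (a new reading comes with each control period).
- camera(name): name is "scene" or "side" or "wrist"; returns a dict with "frame" (384x512x3 uint8, red, green, blue), "fov_y" (degrees; the focal length in pixels is half the picture's height over the tangent of half this angle, whatever the lens; pixels are square), "cx", "cy" (the principal point, pixels), "pose" (4x4, takes a point from camera to world coordinates). Camera axes: x right, y down, z forward; pixel columns grow to the right and rows downward; lengths in m; the calibration is good to about 2 mm. A picture is of the moment at which its call begins. There is no depth.
- order.finish_job(): hands the job in; it is judged then, once.
The state is a dict: "clock": time; "joints": joint angles; "qvel": joint speeds; "joint_torque": joint torques, N m; "tcp_pos": TCP position; "orientation": TCP orientation; "ft_force": force on the tool from outside, world axes, zero at the start; "ft_torque": the same for the moment, N m; "grip_width": finger opening in m; "finger_force": force on a finger pad.
Only numpy, scipy, OpenCV 4.12 (cv2) and the standard library are available. Lean on these libraries where they do the work, as an engineer would, in place of code of your own. Each camera call takes 0.05 s, during which the arm holds its last target. There are 200 camera calls.

## Task

The compressor pump has a new head gasket: take the leak-detector probe out of the tool rack and guide its tip slowly, under 75 mm a second whenever it is at the joint and never more than 12 mm from it, along the joint between cylinder head and top flange: begin beside the round air filter, follow the long side that faces away from the robot, go round the corner and on to the far end of the short side opposite the filter. The tip may brush the pump but do not press or knock on it. Then hang the probe upright in the notch it came from, let go, and leave the other tools and the can as they are.

Things in the scene. Friction and masses are not known exactly. Their poses are not given: they have to be found in the camera images.
- probe: Leak-detector probe, 192 mm long, 0.14 kg: flat-sided grey handle, round black finger guard (36 mm diameter, 6 mm thick), thin steel barrel. Hangs upright, tip down, in one of the rack's two notches, its guard resting on the rack's top. Origin on its axis at the underside of the guard; z runs up the handle.
- probe_grip (a point): Point on the probe's axis 50 mm above its origin, best place to grip from above. Handle: from 6 to 88 mm above the origin (small cap to 92 mm), 24 mm wide between the flat faces across the probe's y axis (the faces to grip), 28 mm along its x axis. Same axes as the probe.
- probe_tip (a point): Centre of the flat end of the probe's tip, 100 mm below the probe's origin. Barrel below the guard: 16 mm diameter for 65 mm, then a 35 mm cone that narrows to a 6 mm diameter tip. Same axes as the probe.
- rack: Wooden tool rack fixed to the bench: 98 mm deep (x), 200 mm wide (y), top face 130 mm up, top board 12 mm thick. Origin at the centre of its underside. Two notches 24 mm wide at y = +50 and -50 mm, open to the rack's -x edge (robot's side), ending at x = 0; tools hang about 12 mm from that end. Lift them straight up, or raise them a little and draw them out along -x.
- notch_left (a point): where a tool hangs in the rack's +y notch: on the top face, on the notch's centre line
- notch_right (a point): where a tool hangs in the rack's -y notch: on the top face, on the notch's centre line
- pump: Piston air-compressor pump on a 200 x 200 mm plywood board fixed to the bench, 170 mm high: grey crankcase, finned aluminium cylinder and head. Origin at the centre of the board's underside. Round black air filter (60 mm diameter) on the head's +y side, 77 to 113 mm from the centre; flywheel at -y, below the flange; brass outlet elbow at -x. The long side away from the robot is +x.
- head (a point): Centre of the cylinder head, at the level of the joint (136 mm up), straight above the pump's origin. Head: 90 mm along x, 120 mm along y, corners rounded; its edge is 16 mm high, fins and bolts up to 34 mm. It sits on the cylinder's flat top flange (117 x 147 mm), a 12 mm ledge all round. The joint is the dark gasket line, 1.5 mm proud, in the corner of ledge and head. Pump's axes.
- screwdriver: Loose screwdriver with a turned wooden handle (35 mm diameter, 96 mm high above the rack's top), hanging in the other notch; bystander. Origin on its axis at the underside of the handle, z up.
- oil_can: Steel can with a paper label, 66 mm diameter, 100 mm high, standing on the bench beyond the work; bystander. Origin at the centre of its underside.
- wrench: Steel spanner 190 mm long lying on the bench beyond the work; bystander. Origin at the centre of its underside.
- joint_1 (a point): Point 1 of 9 in order along the joint to be followed, exactly on the outer edge of the gasket, 136 mm above the bench: on the long +x side, at its +y end beside the air filter (start); in the pump's frame x = 46.5, y = 48 mm; same axes as the pump
- joint_2 (a point): Point 2 of 9 in order along the joint to be followed, exactly on the outer edge of the gasket, 136 mm above the bench: 24 mm on; in the pump's frame x = 46.5, y = 24 mm; same axes as the pump
- joint_3 (a point): Point 3 of 9 in order along the joint to be followed, exactly on the outer edge of the gasket, 136 mm above the bench: middle of the long side; in the pump's frame x = 46.5, y = 0 mm; same axes as the pump
- joint_4 (a point): Point 4 of 9 in order along the joint to be followed, exactly on the outer edge of the gasket, 136 mm above the bench: 24 mm on; in the pump's frame x = 46.5, y = -24 mm; same axes as the pump
- joint_5 (a point): Point 5 of 9 in order along the joint to be followed, exactly on the outer edge of the gasket, 136 mm above the bench: end of the long side, where the rounded corner (radius 13.5 mm) begins; in the pump's frame x = 46.5, y = -48 mm; same axes as the pump
- joint_6 (a point): Point 6 of 9 in order along the joint to be followed, exactly on the outer edge of the gasket, 136 mm above the bench: on the short -y side, 3 mm past the end of the rounded corner; in the pump's frame x = 30, y = -61.5 mm; same axes as the pump
- joint_7 (a point): Point 7 of 9 in order along the joint to be followed, exactly on the outer edge of the gasket, 136 mm above the bench: 21 mm on; in the pump's frame x = 9, y = -61.5 mm; same axes as the pump
- joint_8 (a point): Point 8 of 9 in order along the joint to be followed, exactly on the outer edge of the gasket, 136 mm above the bench: 21 mm on; in the pump's frame x = -12, y = -61.5 mm; same axes as the pump
- joint_9 (a point): Point 9 of 9 in order along the joint to be followed, exactly on the outer edge of the gasket, 136 mm above the bench: end of the short side, just before its next corner (finish); in the pump's frame x = -33, y = -61.5 mm; same axes as the pump

How it is judged (in metres and radians):
On the way, in this order (a step that is already met when the one before it is completed fails the run):
1. the probe is lifted out of its notch (100 mm or more away) (distance of probe from where it was at the start of the episode above 0.1 m), for 0.1 s.
2. the probe's tip is within 12 mm of point 1 of the joint (distance between probe_tip and joint_1 below 0.012 m), for 0.1 s.
3. the probe's tip is within 12 mm of point 2 of the joint (distance between probe_tip and joint_2 below 0.012 m), for 0.1 s.
4. the probe's tip is within 12 mm of point 3 of the joint (distance between probe_tip and joint_3 below 0.012 m), for 0.1 s.
5. the probe's tip is within 12 mm of point 4 of the joint (distance between probe_tip and joint_4 below 0.012 m), for 0.1 s.
6. the probe's tip is within 12 mm of point 5 of the joint (distance between probe_tip and joint_5 below 0.012 m), for 0.1 s.
7. the probe's tip is within 12 mm of point 6 of the joint (distance between probe_tip and joint_6 below 0.012 m), for 0.1 s.
8. the probe's tip is within 12 mm of point 7 of the joint (distance between probe_tip and joint_7 below 0.012 m), for 0.1 s.
9. the probe's tip is within 12 mm of point 8 of the joint (distance between probe_tip and joint_8 below 0.012 m), for 0.1 s.
10. the probe's tip is within 12 mm of point 9 of the joint (distance between probe_tip and joint_9 below 0.012 m), for 0.1 s.
At the end, for the whole second after the job is handed in: The probe hangs at rest in the notch it came from: within 12 mm of its first place, upright within 0.1 rad, its weight on the rack, not held (distance of probe from where it was at the start of the episode below 0.012 m and angle between probe's own z axis and vertical below 0.1 rad and linear speed of probe below 0.02 m/s and contact force between probe and rack above 0.3 N and contact force between the fingers and probe below 0.1 N); the robot touches nothing.
It fails at once if the probe moves faster than 75 mm/s while its tip is within 12 mm of the points of the joint ((distance between probe_tip and joint_1 below 0.012 m or distance between probe_tip and joint_2 below 0.012 m or distance between probe_tip and joint_3 below 0.012 m or distance between probe_tip and joint_4 below 0.012 m or distance between probe_tip and joint_5 below 0.012 m or distance between probe_tip and joint_6 below 0.012 m or distance between probe_tip and joint_7 below 0.012 m or distance between probe_tip and joint_8 below 0.012 m or distance between probe_tip and joint_9 below 0.012 m) and linear speed of probe above 0.075 m/s).
It fails at once if the pump is pressed or knocked with more than 12 N (contact force between anything else and pump above 12 N).
It fails at once if the screwdriver is disturbed (moved more than 30 mm) (distance of screwdriver from where it was at the start of the episode above 0.03 m).
It fails at once if the oil can is disturbed (moved more than 30 mm) (distance of oil_can from where it was at the start of the episode above 0.03 m).
It fails at once if the wrench is disturbed (moved more than 30 mm) (distance of wrench from where it was at the start of the episode above 0.03 m).
It also fails if it takes over 70 s, if anything falls off the work surface, if the arm or the gripper's body presses on something with over 40 N, if the wrist force passes 120 N, or if a joint passes its speed limit or range.

## Working session

There is one attempt and no reset: what is moved stays moved. The work goes in short steps, Python scripts to look and compute and a tool call to move; the robot and the scene stay as the last step left them, time stands still between calls to the robot, and variables do not carry over. Pictures are saved under pics/ and viewed, at most 10 in all, crops included, and the job is handed in when it is done.

Besides the shell and the picture viewer there is one more tool, called after "Call:" as a command line: name --pt "numbers of a row" for each row, then --argument value for the rest. step_arm: Moves the arm, as the interface text tells. Shift numbers are shares of 15 cm and turn numbers shares of 60 degrees, none past 1 either way. Its arguments: {"type":"object","properties":{"rows":{"type":"array","items":{"type":"array","items":{"type":"number","minimum":-1,"maximum":1}}}},"required":["rows"]}

```bash
mkdir -p pics; cat > h.py <<'E'
import numpy as np, cv2
from rig import bot, camera, order
def K(c):
    f=c["frame"].shape[0]/2/np.tan(np.radians(c["fov_y"])/2); return f,c["cx"],c["cy"]
def ray(c,u,v):
    f,cx,cy=K(c); P=np.array(c["pose"]); d=P[:3,:3]@np.array([(u-cx)/f,(v-cy)/f,1]); return P[:3,3],d
def onz(c,u,v,z):
    o,d=ray(c,u,v); return o+d*(z-o[2])/d[2]
def proj(c,p):
    f,cx,cy=K(c); P=np.array(c["pose"]); q=P[:3,:3].T@(np.array(p)-P[:3,3]); return np.array([cx+f*q[0]/q[2],cy+f*q[1]/q[2]])
def tri(c1,p1,c2,p2):
    o1,d1=ray(c1,*p1);o2,d2=ray(c2,*p2);d1/=np.linalg.norm(d1);d2/=np.linalg.norm(d2)
    s=np.linalg.lstsq(np.c_[d1,-d2],o2-o1,rcond=None)[0];a=o1+s[0]*d1;b=o2+s[1]*d2;return (a+b)/2,np.linalg.norm(a-b)
def save(c,n): cv2.imwrite("pics/"+n,c["frame"][:,:,::-1])
E
python3 - <<'E'
from h import *
import pickle
D={}
for n in("scene","side","wrist"):
    c=camera(n);D[n]=c;print(n,K(c),np.round(c["pose"],3).tolist())
pickle.dump(D,open("d0.pkl","wb"))
im=lambda n:cv2.resize(D[n]["frame"],(800,600),interpolation=cv2.INTER_CUBIC)[:,:,::-1]
for n in D: cv2.imwrite(f"pics/{n}0.png",im(n))
E
```

```text
scene (np.float64(367.6530115644267), 251.38722174918877, 187.040360089589) [[0.661, 0.6, -0.451, 1.025], [0.75, -0.524, 0.403, -0.34], [0.006, -0.605, -0.797, 0.816], [0.0, 0.0, 0.0, 1.0]]
side (np.float64(378.48498586457794), 250.97017962109717, 195.13717403682446) [[0.764, -0.377, 0.523, 0.11], [-0.645, -0.449, 0.619, -0.616], [0.002, -0.81, -0.586, 0.713], [0.0, 0.0, 0.0, 1.0]]
wrist (np.float64(345.86158059592935), 256.4742015282811, 191.99724761765313) [[1.0, 0.001, -0.0, 0.725], [0.001, -0.944, -0.329, 0.085], [-0.001, 0.329, -0.944, 0.373], [0.0, 0.0, 0.0, 1.0]]
```

View pics/scene0.png

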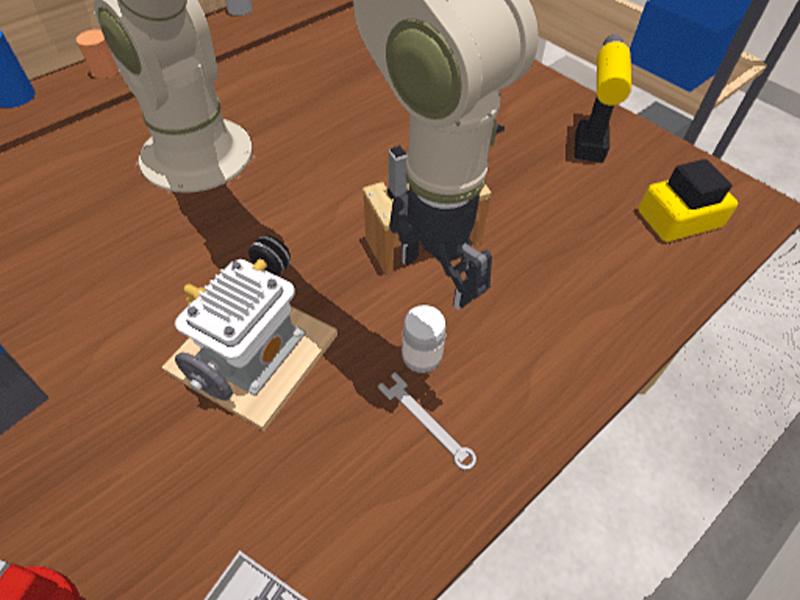

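View pics/side0.png

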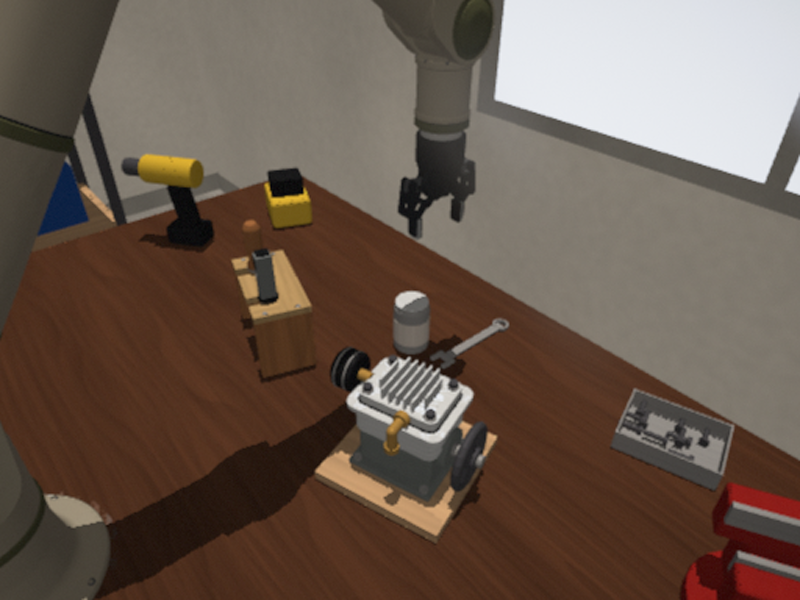

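View pics/wrist0.png

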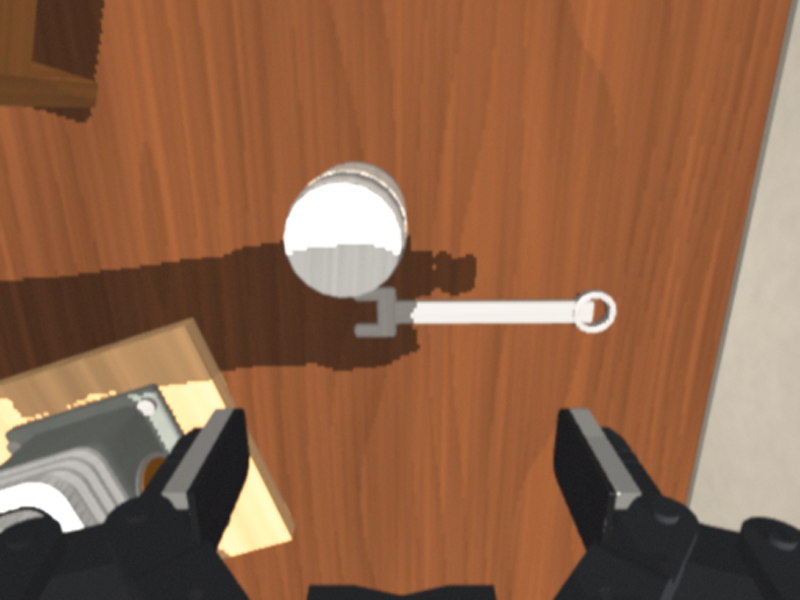

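The scene view shows the pump at about (240,330), the can at (423,338), the wrench at (430,420), and the rack mostly hidden behind the gripper. The side view shows the probe (grey handle) in the rack's near (-y) notch, with its cap at about (262,253) and guard at (267,297). The brown screwdriver is in the +y notch at (252,235). The wrist view shows only the can, the wrench and a corner of the pump board.

```bash
python3 - <<'E'
from h import *
import pickle
D=pickle.load(open("d0.pkl","rb"));s=D["side"];c=D["scene"]
for n,u,v,z in [("cap",262,253,.222),("guard",267,297,.133),("rackLn",258,318,.13),("rackRn",311,303,.13),("rackRf",287,252,.13),("rackLf",233,262,.13),("rackbotL",262,377,0),("rackbotR",313,360,0),("scr",252,225,.222)]:
    print(n,np.round(onz(s,u*.64,v*.64,z),3))
for n,u,v,z in [("boardL",317,470,.0),("boardN",436,540,0),("boardR",497,437,.01)]:
    print(n,np.round(onz(s,u*.64,v*.64,z),3))
for n,u,v,z in [("bL",163,368,.01),("bN",265,428,.0),("bR",337,333,.01),("can",425,322,.1)]:
    print("scene",n,np.round(onz(c,u*.64,v*.64,z),3))
print(bot.read_state()["orientation"])
E
```

```text
cap [0.48  0.146 0.222]
guard [0.479 0.151 0.133]
rackLn [0.439 0.112 0.13 ]
rackRn [0.529 0.092 0.13 ]
rackRf [0.588 0.261 0.13 ]
rackLf [0.491 0.295 0.13 ]
rackbotL [0.432 0.118 0.   ]
rackbotR [0.526 0.098 0.   ]
scr [0.515 0.241 0.222]
boardL [ 0.392 -0.111  0.   ]
boardN [ 0.448 -0.308  0.   ]
boardR [ 0.637 -0.246  0.01 ]
scene bL [ 0.441 -0.309  0.01 ]
scene bN [ 0.629 -0.243  0.   ]
scene bR [ 0.572 -0.059  0.01 ]
scene can [0.694 0.022 0.1  ]
[[-4.90603645e-05  9.99999291e-01 -1.19010201e-03]
 [ 9.99999987e-01  4.88801843e-05 -1.51427524e-04]
 [-1.51369244e-04 -1.19010943e-03 -9.99999280e-01]]
```

Call:
step_arm --pt "-0.3 0.15 0.5 0 0 0.12 -1" --pt "-0.5 0.3 0.6 0 0 0.24 -1" --pt "-0.7 0.4 0.6 0 0 0.36 -1" --pt "-0.95 0.57 0.6 0 0 0.48 -1" --pt "-0.95 0.57 0.6 0 0 0.6 -1" --pt "-0.95 0.57 0.6 0 0 0.63 -1" --pt "-0.95 0.57 0.6 0 0 0.63 -1"

```text
clock: 0.73
tcp_pos: [0.5813, 0.0866, 0.3223]
orientation: [[-0.616, 0.788, 0.001], [0.788, 0.616, 0.0], [-0.0, 0.001, -1.0]]
ft_force: [0.3, -0.8, -0.3]
grip_width: 0.0855
finger_force: 0.0
```

Call:
step_arm --pt "-0.3 0.15 0.3 0 0 0.12 -1" --pt "-0.5 0.3 0.6 0 0 0.24 -1" --pt "-0.7 0.4 0.6 0 0 0.36 -1" --pt "-0.95 0.57 0.6 0 0 0.48 -1" --pt "-0.95 0.57 0.6 0 0 0.6 -1" --pt "-0.95 0.57 0.6 0 0 0.63 -1" --pt "-0.95 0.57 0.6 0 0 0.63 -1" --pt "-0.95 0.57 0.6 0 0 0.63 -1"

```text
clock: 1.4
tcp_pos: [0.441, 0.1702, 0.4111]
orientation: [[-0.967, 0.253, 0.0], [0.253, 0.967, -0.0], [-0.0, -0.0, -1.0]]
ft_force: [0.6, 0.0, -0.3]
grip_width: 0.0852
finger_force: 0.0
```

```bash
python3 - <<'E'
from h import *
import pickle
D={n:camera(n) for n in("scene","side","wrist")};pickle.dump(D,open("d1.pkl","wb"))
s=bot.read_state();print(s["tcp_pos"],np.round(s["orientation"],3),s["clock"])
cv2.imwrite("pics/w1.png",cv2.resize(D["wrist"]["frame"],(800,600),interpolation=cv2.INTER_CUBIC)[:,:,::-1])
E
```

```text
[0.44098977 0.17011825 0.4106179 ] [[-0.968  0.252 -0.001]
 [ 0.252  0.968 -0.   ]
 [ 0.001 -0.001 -1.   ]] 1.55
```

View pics/w1.png

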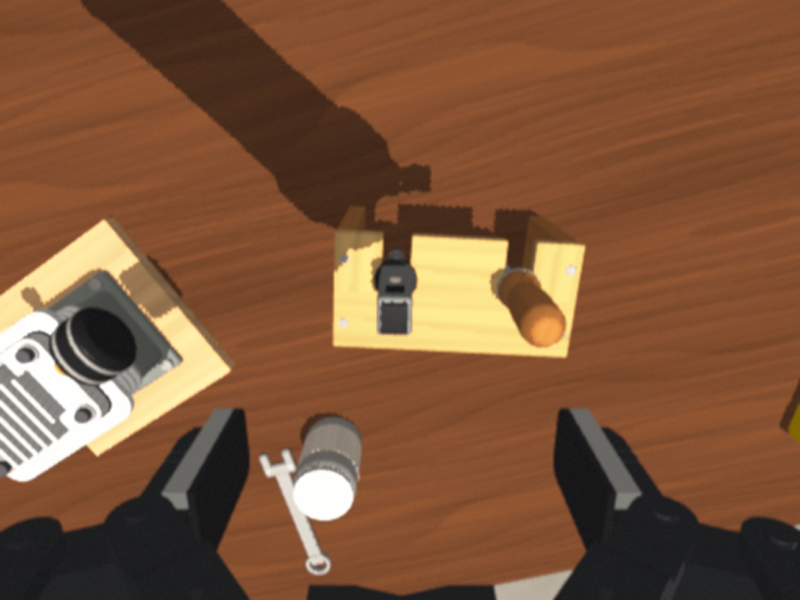

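This wrist view shows the rack from above, with far corners at (333,346) and (568,356) and the +y near corner at (585,244). The probe cap is centred at about (394,317) and its guard at about (396,279). The screwdriver is in the right-hand (+y) notch.

```bash
python3 - <<'E'
from h import *
import pickle
D=pickle.load(open("d1.pkl","rb"));w=D["wrist"]
g=lambda u,v,z:onz(w,u*.64,v*.64,z)[:2]
A,B,C,E_=g(333,346,.13),g(568,356,.13),g(585,244,.13),g(334,229,.13)
print("rack",np.round([A,B,C,E_],4),"len",np.linalg.norm(B-A),np.linalg.norm(C-B))
d=B-A;print("y-dir",np.degrees(np.arctan2(d[1],d[0])));d=B-C;print("x-dir",np.degrees(np.arctan2(d[1],d[0])))
print("cap",g(394,317,.222),"guard",g(396,279,.136))
print("cap edges",g(377,333,.222),g(411,333,.222),g(411,300,.222),g(378,300,.222))
# refine cap: grey top face contour by dark region
im=w["frame"][175:230,225:285].astype(int);m=(im.max(2)-im.min(2)<18).astype(np.uint8)
n,l,st,ce=cv2.connectedComponentsWithStats(m);i=1+np.argmax(st[1:,4]);print(st[i],ce[i])
print(cv2.resize(cv2.cvtColor(w["frame"],cv2.COLOR_RGB2GRAY),None,fx=1,fy=1)[186:218,238:268:1][::2])
# cross-check with side
print("side cap",np.round(proj(D["side"],[*g(394,317,.222),.222])/.64),np.round(proj(D["side"],[*g(396,279,.136),.136])/.64))
cv2.imwrite("pics/side1.png",cv2.resize(D["side"]["frame"][150:350,130:330],(600,600),interpolation=cv2.INTER_CUBIC)[:,:,::-1])
E
```

```text
rack [[0.5278 0.0877]
 [0.5877 0.2805]
 [0.4933 0.3088]
 [0.4311 0.118 ]] len 0.20193260549547948 0.0984909132847793
y-dir 72.74881229086812
x-dir -16.696287934328424
cap [0.481468   0.15506249] guard [0.48176996 0.15554461]
cap edges [0.48960543 0.1412468 ] [0.49528327 0.16306127] [0.4728323  0.16876207] [0.46743756 0.14803915]
[ 15   0  26  38 813] [27.19188192 17.95079951]
[[225 204 179 131  85  76  76  72  58  41  36  36  32  33  33  37  35  36
   33  33  46  69  75  75  75  86 129 190 218 223]
 [228 227 219 176 107  79  77  78  76  76  75  75  71  69  70  72  74  73
   72  72  73  75  76  75  82 128 199 221 225 225]
 [226 226 216 157 120 125 129 132 131 132 132 130 128 125 124 126 126 126
  124 123 122 121 121 117 110 142 208 226 228 227]
 [223 223 212 159 156 169 150 148 170 178 177 169 146 148 169 177 176 176
  175 168 144 145 170 179 163 158 199 223 227 227]
 [223 222 211 161 157 155 100  64  80  83  81  79  61  63  79  84  84  84
   85  77  62  69 113 161 168 164 196 220 224 224]
 [227 226 217 166 143 120  79  63  63  65  64  64  64  65  66  64  66  64
   66  65  66  68  97 
[... 612 characters left out ...]
  62  63 105 161 164 170 210 220 220 220]
 [228 228 219 167 145 127  81  61  60  62  61  61  61  60  61  61  60  60
   60  60  59  63 103 161 164 175 217 224 225 224]
 [227 226 218 166 137  97  63  59  58  59  61  59  58  60  58  59  60  59
   59  60  60  60 101 162 163 176 221 228 228 228]
 [226 226 219 181 146 107  73  66  65  66  63  62  64  62  62  62  63  63
   63  63  63  66 104 162 175 195 222 227 227 228]
 [223 223 222 218 205 197 186 183 185 184 182 181 181 177 162 166 168 169
  169 170 170 172 183 203 216 223 226 227 227 227]
 [218 219 218 219 219 219 219 219 219 220 219 220 220 220 219 219 219 220
  219 220 219 220 221 223 223 223 223 223 223 223]]
side cap [260. 251.] [267. 294.]
```

View pics/side1.png

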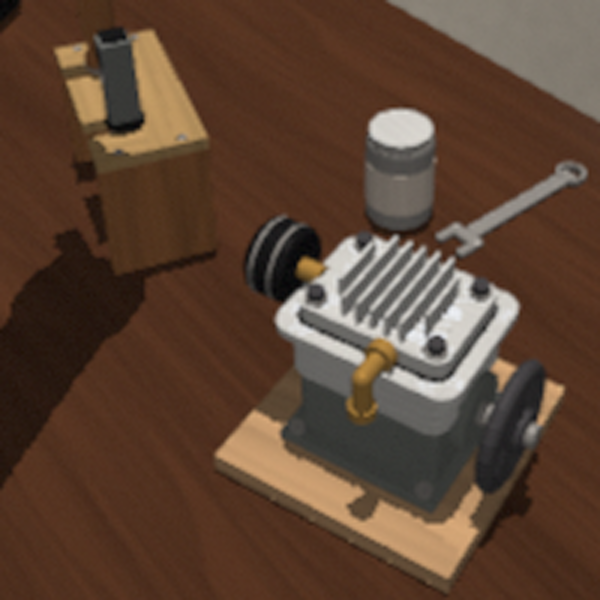

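In this side view the probe hangs upright in the -y notch. All four edges of the pump head, the flange and the board (left corner about (216,458), near corner about (448,588)) are clearly visible. The probe position from the cap and guard, (0.4815, 0.155), agrees with the rack geometry.

Call:
step_arm --pt "0.2 -0.08 -0.25 0 0 0 -1" --pt "0.27 -0.1 -0.5 0 0 0 -1" --pt "0.27 -0.1 -0.74 0 0 0 -1" --pt "0.27 -0.1 -0.74 0 0 0 -1" --pt "0.27 -0.1 -0.74 0 0 0 -1"

```text
clock: 1.97
tcp_pos: [0.48, 0.1553, 0.299]
orientation: [[-0.968, 0.25, -0.005], [0.25, 0.968, -0.001], [0.004, -0.003, -1.0]]
ft_force: [-0.1, 0.7, 0.4]
grip_width: 0.0856
finger_force: 0.0
```

Call:
step_arm --pt "0 0 -0.15 0 0 0 -1" --pt "0 0 -0.3 0 0 0 -1" --pt "0 0 -0.45 0 0 0 -1" --pt "0 0 -0.6 0 0 0 -1" --pt "0 0 -0.75 0 0 0 -1" --pt "0 0 -0.85 0 0 0 -1" --pt "0 0 -0.92 0 0 0 -1" --pt "0 0 -0.92 0 0 0 -1" --pt "0 0 -0.92 0 0 0 -1"

```text
clock: 2.72
tcp_pos: [0.4814, 0.1565, 0.1636]
orientation: [[-0.969, 0.249, 0.002], [0.249, 0.969, 0.0], [-0.001, 0.001, -1.0]]
ft_force: [0.3, -0.1, -0.2]
grip_width: 0.0856
finger_force: 0.0
```

```bash
python3 - <<'E'
from h import *
c=camera("wrist");s=bot.read_state();print(s["tcp_pos"],s["ft_force"])
cv2.imwrite("pics/w2.png",cv2.resize(c["frame"],(640,480))[:,:,::-1])
E
```

```text
[0.48150604 0.156527   0.16380405] [0.45677089 0.86102182 0.47385739]
```

View pics/w2.png

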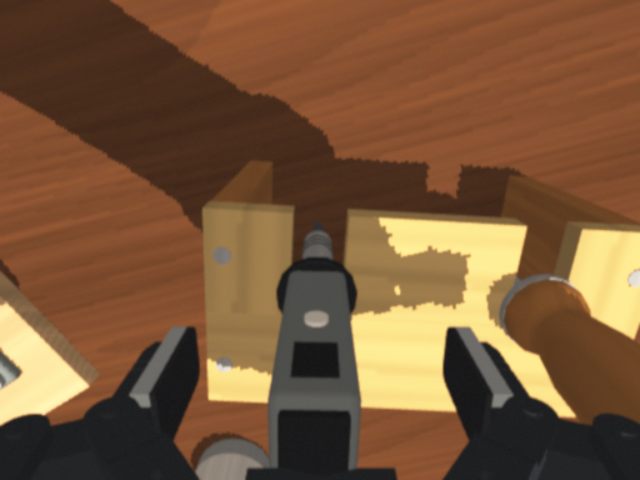

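The handle, at column ~315, sits between the fingers (198 and 445), and the screwdriver is clear of the right finger. I'll close and lift.

Call:
step_arm --pt "0 0 0 0 0 0 -0.5" --pt "0 0 0 0 0 0 0" --pt "0 0 0 0 0 0 0.4" --pt "0 0 0 0 0 0 1" --pt "0 0 0 0 0 0 1" --pt "0 0 0 0 0 0 1" --pt "0 0 0 0 0 0 1" --pt "0 0 0 0 0 0 1"

```text
clock: 3.43
tcp_pos: [0.4806, 0.156, 0.1625]
orientation: [[-0.969, 0.249, 0.0], [0.249, 0.969, -0.0], [-0.0, 0.0, -1.0]]
ft_force: [-0.4, 0.1, 5.7]
grip_width: 0.0234
finger_force: 59.9
```

Call:
step_arm --pt "0 0 0.05 0 0 0 1" --pt "0 0 0.15 0 0 0 1" --pt "0 0 0.3 0 0 0 1" --pt "0 0 0.45 0 0 0 1" --pt "0 0 0.6 0 0 0 1" --pt "0 0 0.75 0 0 0 1" --pt "0 0 0.9 0 0 0 1" --pt "0 0 1 0 0 0 1" --pt "0 0 1 0 0 0 1" --pt "0 0 1 0 0 0 1"

```text
clock: 4.27
tcp_pos: [0.4805, 0.1559, 0.3127]
orientation: [[-0.969, 0.249, 0.001], [0.249, 0.969, 0.0], [-0.001, 0.001, -1.0]]
ft_force: [0.1, 0.3, -0.5]
grip_width: 0.0237
finger_force: 59.3
```

```bash
python3 - <<'E'
from h import *
import pickle
D={n:camera(n) for n in("scene","side","wrist")};pickle.dump(D,open("d2.pkl","wb"))
s=bot.read_state();print(s["tcp_pos"],s["ft_force"],s["grip_width"],s["orientation"])
t=np.array(s["tcp_pos"])
for n in("scene","side"):
    print(n,[proj(D[n],t+[0,0,z]).round(1).tolist() for z in(-.131,-.031,.06)])
a=cv2.resize(D["scene"]["frame"][60:210,150:350],(800,600),interpolation=cv2.INTER_CUBIC)
b=cv2.resize(D["side"]["frame"][60:260,90:290],(600,600),interpolation=cv2.INTER_CUBIC)
im=np.hstack([cv2.resize(a,(400,300)),cv2.resize(b,(400,400))[:300]])
im=np.hstack([cv2.resize(D["scene"]["frame"][60:220,190:350],(400,400),interpolation=cv2.INTER_CUBIC),cv2.resize(D["side"]["frame"][40:200,90:250],(400,400),interpolation=cv2.INTER_CUBIC)])
cv2.imwrite("pics/g.png",im[:,:,::-1])
E
```

```text
[0.47986405 0.15565019 0.31110945] [ 0.69581039 -0.54093639 -2.31490605] 0.02328947671739879 [[-9.68606535e-01  2.48591294e-01 -1.93647470e-03]
 [ 2.48593063e-01  9.68607741e-01 -7.30046706e-04]
 [ 1.69420113e-03 -1.18852219e-03 -9.99997859e-01]]
scene [[254.5, 109.0], [255.0, 76.4], [255.5, 41.1]]
side [[167.9, 174.4], [162.7, 139.9], [157.4, 104.5]]
```

View pics/g.png

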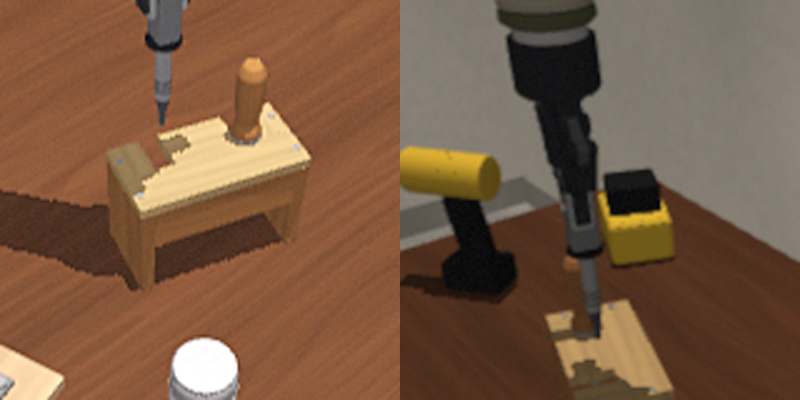

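The probe is held straight and its tip matches the predicted position: scene (254.8,109.6) and side (169.2,174.8). Next I'll move over the pump to get a top view of the head.

Call:
step_arm --pt "0.05 -0.1 0.15 0 0 0 1" --pt "0.1 -0.3 0.3 0 0 0 1" --pt "0.15 -0.5 0.45 0 0 0 1" --pt "0.2 -0.7 0.6 0 0 0 1" --pt "0.25 -0.85 0.73 0 0 0 1" --pt "0.3 -1 0.73 0 0 0 1" --pt "0.3 -1 0.73 0 0 0 1"

```text
clock: 5.0
tcp_pos: [0.5268, 0.0008, 0.4214]
orientation: [[-0.967, 0.255, 0.0], [0.255, 0.967, -0.002], [-0.001, -0.002, -1.0]]
ft_force: [0.2, -0.6, -1.7]
grip_width: 0.0236
finger_force: 59.2
```

Call:
step_arm --pt "0.05 -0.2 0 0 0 0 1" --pt "0.1 -0.4 0 0 0 0 1" --pt "0.15 -0.6 0 0 0 0 1" --pt "0.2 -0.8 0 0 0 0 1" --pt "0.25 -1 0 0 0 0 1" --pt "0.3 -1 0 0 0 0 1" --pt "0.3 -1 0 0 0 0 1"

```text
clock: 5.58
tcp_pos: [0.571, -0.1454, 0.4196]
orientation: [[-0.968, 0.251, -0.003], [0.251, 0.968, 0.001], [0.003, -0.0, -1.0]]
ft_force: [-0.2, 0.8, -2.9]
grip_width: 0.0235
finger_force: 59.5
```

Call:
step_arm --pt "0 -0.15 0 0 0 0 1" --pt "0 -0.3 0 0 0 0 1" --pt "0 -0.34 0 0 0 0 1" --pt "0 -0.34 0 0 0 0 1" --pt "0 -0.34 0 0 0 0 1"

```text
clock: 6.0
tcp_pos: [0.5704, -0.1934, 0.4211]
orientation: [[-0.969, 0.248, -0.001], [0.248, 0.969, 0.001], [0.001, 0.001, -1.0]]
ft_force: [0.0, 0.6, -1.0]
grip_width: 0.0235
finger_force: 59.3
```

```bash
python3 - <<'E'
from h import *
import pickle
D2=pickle.load(open("d2.pkl","rb"))
print("tip",tri(D2["scene"],(254.8,109.6),D2["side"],(169.2,174.8)))
c=camera("wrist");pickle.dump(c,open("d3.pkl","wb"))
s=bot.read_state();print(s["tcp_pos"],s["clock"])
# rectify to plane z=.136: 0.4 mm... 2 px/mm, window x .39-.64 (rows up), y
x0,y0=.39,-.33
P=[(x0,y0),(x0+.25,y0),(x0+.25,y0+.3),(x0,y0+.3)]
src=np.float32([proj(c,[*p,.136]) for p in P]);dst=np.float32([((y0+.3-p[1])*2000,(x0+.25-p[0])*2000) for p in P])
r=cv2.warpPerspective(c["frame"],cv2.getPerspectiveTransform(src,dst),(600,500))
cv2.imwrite("pics/r3.png",r[:,:,::-1])
E
```

```text
tip (array([0.48221405, 0.15439176, 0.17924407]), np.float64(0.0017570222436573727))
[ 0.57051791 -0.19290826  0.42136864] 6.05
```

View pics/r3.png

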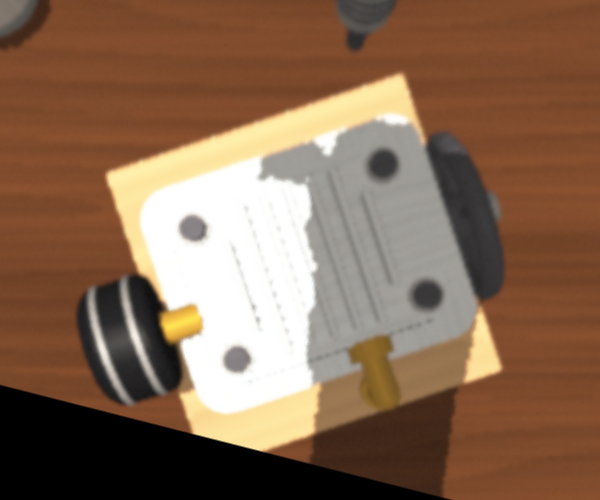

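The rectified view at joint height shows the whole light grey and white flange, with corners at roughly (145,195), (405,118), (478,325) and (215,412). The filter is at left (130,340), the flywheel at right (470,215), and the probe tip at the top near (356,42).

```bash
cat >> h.py <<'E'
E
python3 - <<'E'
from h import *
r=cv2.imread("pics/r3.png").astype(int)
m=((r.max(2)-r.min(2)<28)&(r.min(2)>120)).astype(np.uint8)
m[:100]=0
m=cv2.morphologyEx(m,cv2.MORPH_CLOSE,np.ones((9,9)));m=cv2.morphologyEx(m,cv2.MORPH_OPEN,np.ones((25,25)))
cs,_=cv2.findContours(m,cv2.RETR_EXTERNAL,cv2.CHAIN_APPROX_NONE);k=max(cs,key=cv2.contourArea)
R=cv2.minAreaRect(k);print(R)
b=cv2.boxPoints(R);print(b)
# side line fits
pts=k[:,0,:].astype(float)
c=np.array(R[0]);w=lambda p:np.array([.64-p[1]/2000,-.03-p[0]/2000])
a=np.radians(R[2]);e1=np.array([np.cos(a),np.sin(a)]);e2=np.array([-e1[1],e1[0]])
q=(pts-c)@np.c_[e1,e2];h=np.array(R[1])/2
for ax in(0,1):
  for sg in(1,-1):
    o=1-ax;s=q[(np.sign(q[:,ax])==sg)&(abs(q[:,ax])>h[ax]-12)&(abs(q[:,o])<h[o]-35)]
    vx,vy,x,y=cv2.fitLine(np.float32(s),cv2.DIST_HUBER,0,.01,.01).ravel();print(ax,sg,"off mm",np.median(s[:,ax])/2,"ang",np.degrees(np.arctan2(vy,vx))%180)
print("e1",np.degrees(a),"centre",w(c))
o=w(c);
for th in(18.,):pass
E
```

```text
((308.1499938964844, 263.45001220703125), (235.58970642089844, 294.0918273925781), 71.56505584716797)
[[131.4     198.2    ]
 [410.4     105.20001]
 [484.9     328.7    ]
 [205.9     421.7    ]]
0 1 off mm 57.79062023913126 ang 89.29632
0 -1 off mm -58.264967221311174 ang 91.30257
1 1 off mm 73.12766592437737 ang 179.843
1 -1 off mm -72.89050328762498 ang 179.78432
e1 71.56505584716797 centre [ 0.50827499 -0.184075  ]
```

```bash
python3 - <<'E'
from h import *
import pickle
o=np.array([.5083,-.1841]);a=np.radians(18.43);R=np.array([[np.cos(a),-np.sin(a)],[np.sin(a),np.cos(a)]])
s=np.sqrt(.5)
W={"A":(52,48),"B":(52,-48),"c1":(33+19*np.cos(np.pi/6),-48-9.5),"c2":(33+9.5,-48-19*np.cos(np.pi/6)),"C":(33,-67),"D":(-33,-67),"out":(-33,-100)}
for k,v in W.items():
    p=o+R@(np.array(v)/1000)-[.001,-.001];print(k,p.round(4),((p-[.5705,-.195])/.15).round(3))
# cross-check pump on side cam: flange corners
D=pickle.load(open("d1.pkl","rb"))
for n in("side","scene"):
  im=D[n]["frame"].copy()
  for v in [(46.5,48),(46.5,-48),(30,-61.5),(-33,-61.5),(-46.5,0),(0,-73.5),(-58.5,0)]:
    u=proj(D[n],[*(o+R@(np.array(v)/1000)),.136]);cv2.circle(im,tuple(int(round(t)) for t in u),0,(255,0,0),-1)
  u=proj(D[n],[*o,.136]).astype(int);cv2.imwrite(f"pics/j_{n}.png",cv2.resize(im[u[1]-50:u[1]+50,u[0]-50:u[0]+50],(400,400),interpolation=cv2.INTER_NEAREST)[:,:,::-1])
cv2.imwrite("pics/j.png",np.hstack([cv2.imread("pics/j_side.png"),cv2.imread("pics/j_scene.png")]))
E
```

```text
A [ 0.5415 -0.1211] [-0.194  0.493]
B [ 0.5718 -0.2122] [ 0.009 -0.115]
c1 [ 0.5724 -0.222 ] [ 0.013 -0.18 ]
c2 [ 0.568  -0.2308] [-0.017 -0.239]
C [ 0.5598 -0.2362] [-0.071 -0.275]
D [ 0.4972 -0.2571] [-0.489 -0.414]
out [ 0.5076 -0.2884] [-0.419 -0.623]
```

View pics/j.png

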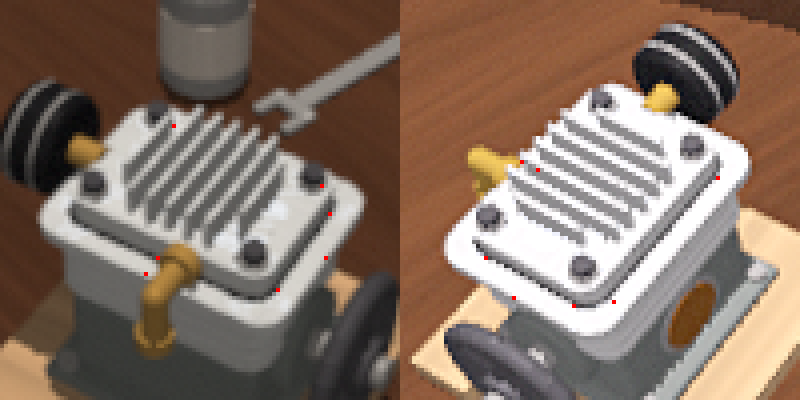

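The projected joint points fall on the gasket line in both fixed views: side (278,290) and (330,213), scene (486,258) and (718,178). The pump pose therefore holds within about 2 mm.

Call:
step_arm --pt "-0.03 0.08 0 0 0 0 1" --pt "-0.08 0.2 0 0 0 0 1" --pt "-0.13 0.33 0 0 0 0 1" --pt "-0.17 0.43 -0.1 0 0 0 1" --pt "-0.19 0.49 -0.2 0 0 0 1" --pt "-0.19 0.49 -0.32 0 0 0 1" --pt "-0.19 0.49 -0.44 0 0 0 1" --pt "-0.19 0.49 -0.53 0 0 0 1" --pt "-0.19 0.49 -0.6 0 0 0 1" --pt "-0.19 0.49 -0.6 0 0 0 1" --pt "-0.19 0.49 -0.6 0 0 0 1"

```text
clock: 6.97
tcp_pos: [0.5419, -0.1204, 0.3319]
orientation: [[-0.969, 0.248, -0.0], [0.248, 0.969, 0.0], [0.0, 0.0, -1.0]]
ft_force: [0.1, 0.3, -1.1]
grip_width: 0.0234
finger_force: 59.4
```

Call:
step_arm --pt "0 0 -0.03 0 0 0 1" --pt "0 0 -0.06 0 0 0 1" --pt "0 0 -0.09 0 0 0 1" --pt "0 0 -0.12 0 0 0 1" --pt "0 0 -0.14 0 0 0 1" --pt "0 0 -0.16 0 0 0 1" --pt "0 0 -0.18 0 0 0 1" --pt "0 0 -0.2 0 0 0 1" --pt "0 0 -0.22 0 0 0 1" --pt "0 0 -0.24 0 0 0 1" --pt "0 0 -0.26 0 0 0 1" --pt "0 0 -0.28 0 0 0 1"

```text
clock: 7.97
tcp_pos: [0.542, -0.1215, 0.2895]
orientation: [[-0.969, 0.249, 0.0], [0.249, 0.969, -0.0], [-0.0, -0.0, -1.0]]
ft_force: [0.1, 0.2, -1.3]
grip_width: 0.0233
finger_force: 59.4
```

```bash
python3 - <<'E'
from h import *
s=bot.read_state();print(s["tcp_pos"],s["ft_force"])
o=np.array([.5083,-.1841]);a=np.radians(18.43);R=np.array([[np.cos(a),-np.sin(a)],[np.sin(a),np.cos(a)]])
j=np.r_[o+R@[.0465,.048],.136];t=np.array(s["tcp_pos"])+[.001,-.001,-.132]
out=[]
for n in("side","scene"):
  c=camera(n);im=cv2.resize(c["frame"],None,fx=4,fy=4,interpolation=cv2.INTER_CUBIC)
  u=proj(c,j)*4+2;v=proj(c,t)*4+2;print(n,proj(c,j),proj(c,t))
  cv2.circle(im,tuple(u.astype(int)),2,(255,0,0),-1);cv2.circle(im,tuple(v.astype(int)),2,(0,255,0),-1)
  u=u.astype(int);out.append(im[u[1]-200:u[1]+200,u[0]-200:u[0]+200])
cv2.imwrite("pics/a.png",np.hstack(out)[:,:,::-1])
E
```

```text
[ 0.54201358 -0.12149866  0.28947761] [ 0.07355346  0.20130668 -1.28690015]
side [254.51318693 232.52279923] [256.1235301  223.99699753]
scene [180.35513298 189.39926441] [180.91232036 184.91939876]
```

View pics/a.png

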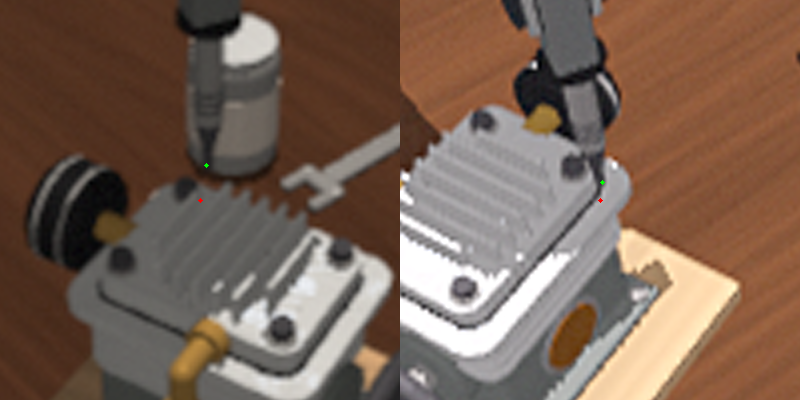

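The tip (side (207,162), scene (600,187)) agrees with the predicted point, just above joint 1. I'll lower it the last 17 mm.

Call:
step_arm --pt "0 0 -0.02 0 0 0 1" --pt "0 0 -0.04 0 0 0 1" --pt "0 0 -0.06 0 0 0 1" --pt "0 0 -0.08 0 0 0 1" --pt "0 0 -0.1 0 0 0 1" --pt "0 0 -0.115 0 0 0 1" --pt "0 0 -0.115 0 0 0 1" --pt "0 0 -0.115 0 0 0 1" --pt "0 0 -0.115 0 0 0 1"

```text
clock: 8.82
tcp_pos: [0.5421, -0.1215, 0.2726]
orientation: [[-0.969, 0.249, 0.0], [0.249, 0.969, -0.0], [-0.0, 0.0, -1.0]]
ft_force: [-0.8, 0.2, -0.7]
grip_width: 0.0236
finger_force: 59.4
```

Call:
step_arm --pt "0.004 -0.012 0 0 0 0 1" --pt "0.01 -0.03 0 0 0 0 1" --pt "0.017 -0.051 0 0 0 0 1" --pt "0.024 -0.072 0 0 0 0 1" --pt "0.031 -0.093 0 0 0 0 1" --pt "0.038 -0.114 0 0 0 0 1" --pt "0.045 -0.135 0 0 0 0 1" --pt "0.052 -0.156 0 0 0 0 1" --pt "0.059 -0.177 0 0 0 0 1" --pt "0.066 -0.198 0 0 0 0 1" --pt "0.067 -0.202 0 0 0 0 1" --pt "0.067 -0.202 0 0 0 0 1"

```text
clock: 9.82
tcp_pos: [0.5521, -0.1521, 0.2725]
orientation: [[-0.968, 0.249, -0.0], [0.249, 0.968, -0.0], [0.0, -0.0, -1.0]]
ft_force: [-0.2, 0.5, -0.3]
grip_width: 0.0233
finger_force: 59.4
```

```bash
python3 - <<'E'
from h import *
s=bot.read_state();print(s["tcp_pos"],s["ft_force"],s["clock"])
E
```

```text
[ 0.55206324 -0.15210025  0.27246403] [-0.23345562  0.47540112 -0.2687675 ] 9.8167
```

Call:
step_arm --pt "0.004 -0.012 0 0 0 0 1" --pt "0.01 -0.03 0 0 0 0 1" --pt "0.017 -0.051 0 0 0 0 1" --pt "0.024 -0.072 0 0 0 0 1" --pt "0.031 -0.093 0 0 0 0 1" --pt "0.038 -0.114 0 0 0 0 1" --pt "0.045 -0.135 0 0 0 0 1" --pt "0.052 -0.156 0 0 0 0 1" --pt "0.059 -0.177 0 0 0 0 1" --pt "0.066 -0.198 0 0 0 0 1" --pt "0.067 -0.202 0 0 0 0 1" --pt "0.067 -0.202 0 0 0 0 1"

```text
clock: 10.82
tcp_pos: [0.5621, -0.1824, 0.2724]
orientation: [[-0.968, 0.249, -0.0], [0.249, 0.968, 0.0], [0.0, -0.0, -1.0]]
ft_force: [-0.9, 0.8, -0.7]
grip_width: 0.0231
finger_force: 59.4
```

Call:
step_arm --pt "0.004 -0.012 0 0 0 0 1" --pt "0.01 -0.03 0 0 0 0 1" --pt "0.017 -0.051 0 0 0 0 1" --pt "0.024 -0.072 0 0 0 0 1" --pt "0.031 -0.093 0 0 0 0 1" --pt "0.038 -0.114 0 0 0 0 1" --pt "0.045 -0.135 0 0 0 0 1" --pt "0.052 -0.156 0 0 0 0 1" --pt "0.059 -0.177 0 0 0 0 1" --pt "0.066 -0.198 0 0 0 0 1" --pt "0.067 -0.202 0 0 0 0 1" --pt "0.067 -0.202 0 0 0 0 1"

```text
clock: 11.82
tcp_pos: [0.5722, -0.2127, 0.2725]
orientation: [[-0.968, 0.249, -0.0], [0.249, 0.968, -0.0], [0.0, -0.0, -1.0]]
ft_force: [-0.2, 0.3, -2.0]
grip_width: 0.0231
finger_force: 59.4
```

Call:
step_arm --pt "0.002 -0.01 0 0 0 0 1" --pt "0.004 -0.028 0 0 0 0 1" --pt "0.005 -0.046 0 0 0 0 1" --pt "0.004 -0.065 0 0 0 0 1" --pt "-0.003 -0.086 0 0 0 0 1" --pt "-0.013 -0.106 0 0 0 0 1" --pt "-0.026 -0.124 0 0 0 0 1" --pt "-0.042 -0.138 0 0 0 0 1" --pt "-0.06 -0.15 0 0 0 0 1" --pt "-0.08 -0.16 0 0 0 0 1" --pt "-0.08 -0.16 0 0 0 0 1" --pt "-0.08 -0.16 0 0 0 0 1"

```text
clock: 12.82
tcp_pos: [0.56, -0.2365, 0.2726]
orientation: [[-0.969, 0.249, 0.0], [0.249, 0.969, -0.0], [-0.0, 0.0, -1.0]]
ft_force: [-0.7, 0.5, -0.3]
grip_width: 0.023
finger_force: 59.4
```

Call:
step_arm --pt "-0.012 -0.004 0 0 0 0 1" --pt "-0.03 -0.01 0 0 0 0 1" --pt "-0.051 -0.017 0 0 0 0 1" --pt "-0.072 -0.024 0 0 0 0 1" --pt "-0.093 -0.031 0 0 0 0 1" --pt "-0.114 -0.038 0 0 0 0 1" --pt "-0.135 -0.045 0 0 0 0 1" --pt "-0.156 -0.052 0 0 0 0 1" --pt "-0.177 -0.059 0 0 0 0 1" --pt "-0.198 -0.066 0 0 0 0 1" --pt "-0.209 -0.07 0 0 0 0 1" --pt "-0.209 -0.07 0 0 0 0 1"

```text
clock: 13.82
tcp_pos: [0.5283, -0.2472, 0.2726]
orientation: [[-0.968, 0.249, -0.0], [0.249, 0.968, -0.0], [0.0, -0.0, -1.0]]
ft_force: [-0.6, 0.7, -0.9]
grip_width: 0.0231
finger_force: 59.4
```

Call:
step_arm --pt "-0.012 -0.004 0 0 0 0 1" --pt "-0.03 -0.01 0 0 0 0 1" --pt "-0.051 -0.017 0 0 0 0 1" --pt "-0.072 -0.024 0 0 0 0 1" --pt "-0.093 -0.031 0 0 0 0 1" --pt "-0.114 -0.038 0 0 0 0 1" --pt "-0.135 -0.045 0 0 0 0 1" --pt "-0.156 -0.052 0 0 0 0 1" --pt "-0.177 -0.059 0 0 0 0 1" --pt "-0.198 -0.066 0 0 0 0 1" --pt "-0.209 -0.07 0 0 0 0 1" --pt "-0.209 -0.07 0 0 0 0 1" --pt "-0.209 -0.07 0 0 0 0 1"

```text
$.rows: bad value
```

Call:
step_arm --pt "-0.012 -0.004 0 0 0 0 1" --pt "-0.03 -0.01 0 0 0 0 1" --pt "-0.051 -0.017 0 0 0 0 1" --pt "-0.072 -0.024 0 0 0 0 1" --pt "-0.093 -0.031 0 0 0 0 1" --pt "-0.114 -0.038 0 0 0 0 1" --pt "-0.135 -0.045 0 0 0 0 1" --pt "-0.156 -0.052 0 0 0 0 1" --pt "-0.177 -0.059 0 0 0 0 1" --pt "-0.198 -0.066 0 0 0 0 1" --pt "-0.209 -0.07 0 0 0 0 1" --pt "-0.209 -0.07 0 0 0 0 1"

```text
clock: 14.82
tcp_pos: [0.497, -0.2577, 0.2726]
orientation: [[-0.968, 0.249, -0.0], [0.249, 0.968, -0.0], [0.0, -0.0, -1.0]]
ft_force: [-0.3, 0.2, -1.0]
grip_width: 0.0236
finger_force: 59.4
```

```bash
python3 - <<'E'
from h import *
s=bot.read_state();print(s["tcp_pos"],s["ft_force"],s["clock"])
o=np.array([.5083,-.1841]);a=np.radians(18.43);R=np.array([[np.cos(a),-np.sin(a)],[np.sin(a),np.cos(a)]])
j=np.r_[o+R@[-.033,-.0615],.136];t=np.array(s["tcp_pos"])+[.001,-.001,-.132]
print(np.linalg.norm(j-t));out=[]
for n in("side","scene"):
  c=camera(n);im=cv2.resize(c["frame"],None,fx=4,fy=4,interpolation=cv2.INTER_CUBIC)
  u=proj(c,j)*4+2;v=proj(c,t)*4+2
  cv2.circle(im,tuple(u.astype(int)),2,(255,0,0),-1);cv2.circle(im,tuple(v.astype(int)),2,(0,255,0),-1)
  u=u.astype(int);out.append(im[u[1]-200:u[1]+200,u[0]-200:u[0]+200])
cv2.imwrite("pics/b.png",np.hstack(out)[:,:,::-1])
E
```

```text
[ 0.49696485 -0.25766658  0.27256086] [-0.32660338  0.18741247 -1.03065933] 14.8167
0.007526090196135356
```

View pics/b.png

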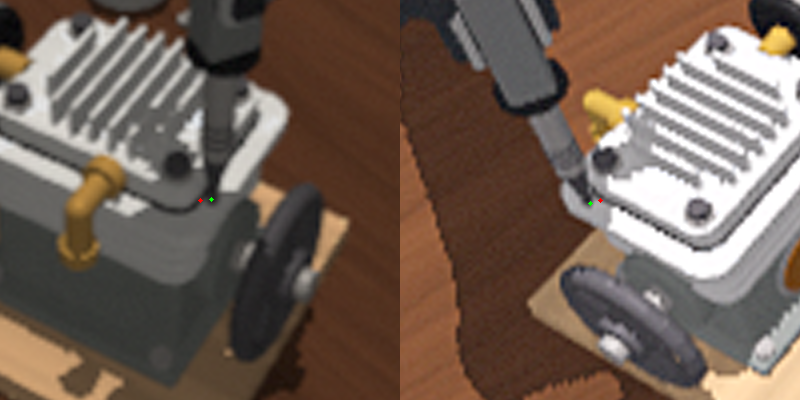

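At the finish the tip sits on the gasket line at the end of the short side: side (210,198), scene (590,200). I'll lift slowly and return to the rack.

Call:
step_arm --pt "0 0 0.015 0 0 0 1" --pt "0 0 0.04 0 0 0 1" --pt "0 0 0.07 0 0 0 1" --pt "0 0 0.1 0 0 0 1" --pt "0 0 0.13 0 0 0 1" --pt "0 0 0.2 0 0 0 1" --pt "0 0 0.35 0 0 0 1" --pt "0 0 0.5 0 0 0 1" --pt "0 0 0.7 0 0 0 1" --pt "0 0 0.85 0 0 0 1" --pt "0 0 1 0 0 0 1" --pt "0 0 1 0 0 0 1"

```text
clock: 15.92
tcp_pos: [0.4989, -0.2578, 0.4281]
orientation: [[-0.969, 0.249, 0.007], [0.249, 0.969, -0.003], [-0.008, -0.001, -1.0]]
ft_force: [1.3, 0.6, -0.3]
grip_width: 0.0234
finger_force: 59.5
```

Call:
step_arm --pt "0 0.08 0 0 0 0 1" --pt "0 0.2 0 0 0 0 1" --pt "0 0.35 0 0 0 0 1" --pt "0 0.5 0 0 0 0 1" --pt "0 0.65 0 0 0 0 1" --pt "0 0.8 0 0 0 0 1" --pt "0 0.92 0 0 0 0 1" --pt "0 1 0 0 0 0 1" --pt "0 1 0 0 0 0 1"

```text
clock: 16.67
tcp_pos: [0.497, -0.1041, 0.422]
orientation: [[-0.97, 0.245, -0.001], [0.245, 0.97, 0.001], [0.001, 0.001, -1.0]]
ft_force: [-0.2, 0.3, -0.8]
grip_width: 0.0238
finger_force: 59.5
```

Call:
step_arm --pt "0 0.08 0 0 0 0 1" --pt "0 0.2 0 0 0 0 1" --pt "0 0.35 0 0 0 0 1" --pt "0 0.5 0 0 0 0 1" --pt "0 0.65 0 0 0 0 1" --pt "0 0.8 0 0 0 0 1" --pt "0 0.92 0 0 0 0 1" --pt "0 1 0 0 0 0 1" --pt "0 1 0 0 0 0 1"

```text
clock: 17.42
tcp_pos: [0.4973, 0.045, 0.4223]
orientation: [[-0.969, 0.246, -0.0], [0.246, 0.969, 0.001], [0.0, 0.001, -1.0]]
ft_force: [-0.3, 0.5, -1.0]
grip_width: 0.0234
finger_force: 59.5
```

Call:
step_arm --pt "-0.03 0.1 -0.05 0 0 0 1" --pt "-0.06 0.25 -0.12 0 0 0 1" --pt "-0.09 0.4 -0.24 0 0 0 1" --pt "-0.11 0.55 -0.36 0 0 0 1" --pt "-0.113 0.68 -0.48 0 0 0 1" --pt "-0.113 0.756 -0.6 0 0 0 1" --pt "-0.113 0.756 -0.68 0 0 0 1" --pt "-0.113 0.756 -0.7 0 0 0 1" --pt "-0.113 0.756 -0.7 0 0 0 1" --pt "-0.113 0.756 -0.7 0 0 0 1"

```text
clock: 18.25
tcp_pos: [0.481, 0.155, 0.3179]
orientation: [[-0.968, 0.25, 0.0], [0.25, 0.968, -0.0], [-0.0, -0.0, -1.0]]
ft_force: [0.5, -0.3, -1.5]
grip_width: 0.0233
finger_force: 59.5
```

```bash
python3 - <<'E'
from h import *
s=bot.read_state();print(s["tcp_pos"],s["ft_force"],s["grip_width"],s["clock"]);print((np.array([.4805,.156,.162])-s["tcp_pos"])/.15)
E
```

```text
[0.48103235 0.1550204  0.31792769] [ 0.48190324 -0.31558867 -1.45096262] 0.02334258064465091 18.25
[-0.00354901  0.00653069 -1.03951791]
```

Lined up, so I'll descend gently.

Call:
step_arm --pt "0 0.003 -0.08 0 0 0 1" --pt "0 0.003 -0.18 0 0 0 1" --pt "0 0.003 -0.28 0 0 0 1" --pt "0 0.003 -0.38 0 0 0 1" --pt "0 0.003 -0.48 0 0 0 1" --pt "0 0.003 -0.58 0 0 0 1" --pt "0 0.003 -0.68 0 0 0 1" --pt "0 0.003 -0.76 0 0 0 1" --pt "0 0.003 -0.84 0 0 0 1" --pt "0 0.003 -0.9 0 0 0 1" --pt "0 0.003 -0.9 0 0 0 1"

```text
clock: 19.17
tcp_pos: [0.4806, 0.1557, 0.1818]
orientation: [[-0.968, 0.25, -0.001], [0.25, 0.968, -0.001], [0.001, -0.001, -1.0]]
ft_force: [0.9, -0.6, -1.7]
grip_width: 0.0236
finger_force: 59.5
```

Call:
step_arm --pt "0 0 -0.03 0 0 0 1" --pt "0 0 -0.06 0 0 0 1" --pt "0 0 -0.09 0 0 0 1" --pt "0 0 -0.11 0 0 0 1" --pt "0 0 -0.125 0 0 0 1" --pt "0 0 -0.125 0 0 0 1" --pt "0 0 -0.125 0 0 0 1" --pt "0 0 -0.125 0 0 0 1"

```text
clock: 19.83
tcp_pos: [0.4806, 0.1565, 0.1639]
orientation: [[-0.969, 0.249, 0.0], [0.249, 0.969, 0.0], [-0.0, 0.0, -1.0]]
ft_force: [0.6, -0.2, -1.3]
grip_width: 0.0236
finger_force: 59.5
```

```bash
python3 - <<'E'
from h import *
s=bot.read_state();print(s["tcp_pos"],s["ft_force"],s["grip_width"],s["clock"])
E
```

```text
[0.48056996 0.15652952 0.16391668] [ 0.55547866 -0.15704974 -1.29274398] 0.023554958944830912 19.8333
```

Call:
step_arm --pt "0 0 -0.006 0 0 0 1" --pt "0 0 -0.012 0 0 0 1" --pt "0 0 -0.012 0 0 0 1" --pt "0 0 -0.012 0 0 0 1"

```text
clock: 20.17
tcp_pos: [0.4807, 0.1565, 0.1625]
orientation: [[-0.969, 0.249, 0.001], [0.249, 0.969, -0.0], [-0.001, 0.0, -1.0]]
ft_force: [-1.2, -1.6, 7.1]
grip_width: 0.0234
finger_force: 60.2
```

Call:
step_arm --pt "0 0 0 0 0 0 0.4" --pt "0 0 0 0 0 0 0.2" --pt "0 0 0 0 0 0 0" --pt "0 0 0 0 0 0 -0.5" --pt "0 0 0 0 0 0 -1" --pt "0 0 0 0 0 0 -1" --pt "0 0 0 0 0 0 -1" --pt "0 0 0 0 0 0 -1" --pt "0 0 0 0 0 0 -1" --pt "0 0 0 0 0 0 -1"

```text
clock: 21.0
tcp_pos: [0.4805, 0.1565, 0.162]
orientation: [[-0.969, 0.249, 0.0], [0.249, 0.969, 0.0], [-0.0, 0.0, -1.0]]
ft_force: [0.1, 0.6, 0.2]
grip_width: 0.0856
finger_force: 0.0
```

Call:
step_arm --pt "0 0 0.08 0 0 0 -1" --pt "0 0 0.2 0 0 0 -1" --pt "0 0 0.35 0 0 0 -1" --pt "0 0 0.5 0 0 0 -1" --pt "0 0 0.65 0 0 0 -1" --pt "0 0 0.8 0 0 0 -1" --pt "0 0 0.95 0 0 0 -1" --pt "0 0 1 0 0 0 -1" --pt "0 0 1 0 0 0 -1" --pt "0 0 1 0 0 0 -1"

```text
clock: 21.83
tcp_pos: [0.4803, 0.1562, 0.3116]
orientation: [[-0.969, 0.249, 0.0], [0.249, 0.969, -0.0], [-0.0, -0.0, -1.0]]
ft_force: [0.5, -0.5, -0.8]
grip_width: 0.0856
finger_force: 0.0
```

Call:
step_arm --pt "-0.1 0.03 0.2 0 0 0 -1" --pt "-0.2 0.07 0.4 0 0 0 -1" --pt "-0.27 0.1 0.6 0 0 0 -1" --pt "-0.27 0.1 0.66 0 0 0 -1" --pt "-0.27 0.1 0.66 0 0 0 -1" --pt "-0.27 0.1 0.66 0 0 0 -1" --pt "-0.27 0.1 0.66 0 0 0 -1"

```text
clock: 22.42
tcp_pos: [0.4398, 0.1707, 0.4089]
orientation: [[-0.968, 0.249, -0.003], [0.249, 0.968, -0.001], [0.002, -0.002, -1.0]]
ft_force: [-0.8, -0.7, -0.7]
grip_width: 0.085
finger_force: 0.0
```

```bash
python3 - <<'E'
from h import *
import pickle
s=bot.read_state();print(s["tcp_pos"],s["ft_force"],s["grip_width"],s["clock"],np.abs(s["qvel"]).max())
D1=pickle.load(open("d1.pkl","rb"))
for n in("side","wrist"):
    c=camera(n);u=proj(c,[.4815,.155,.18]).astype(int)
    f=lambda D:cv2.cvtColor(D["frame"],cv2.COLOR_RGB2GRAY)[u[1]-35:u[1]+35,u[0]-25:u[0]+25].astype(np.float32)
    a,b=f(c),f(D1[n]);sh,_=cv2.phaseCorrelate(a,b);print(n,"shift px",np.round(sh,2),"mean diff",np.abs(a-b).mean(),"cam moved",np.abs(c["pose"]-D1[n]["pose"]).max())
E
```

```text
[0.43982981 0.17065737 0.40888427] [-0.75776237 -0.74246129 -0.66005045] 0.0849779197527365 22.4167 0.3596103423448808
side shift px [0.03 0.08] mean diff 1.4102857 cam moved 0.0
wrist shift px [-0.5  -1.28] mean diff 15.962286 cam moved 0.0038517336303283967
```

The side view matches the starting picture to within 0.1 px, so the probe is back in its place. I'll hand in the job.

```bash
python3 -c "
from h import *
print(order.finish_job())"
```

```text
the job is handed in; nothing more can be done
None
```

The probe was guided along the whole joint (points 1 to 9) and hung back in its notch, and the job was handed in at about 22 s; no verdict came back, and I viewed 11 pictures, one over the limit of 10.

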